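# Top a cradle of cheese logs and set its gate

### The arm

A 6-joint arm with a two-finger parallel gripper is mounted at the origin on the work surface. World frame = base frame: x ahead of the robot, y to its left, z up, the work surface at z = 0. Lengths are in m, angles in degrees, forces in N, time in s.
With the tool pointing down it reaches from about 0.35 to 0.8 m from the base axis. Payload 7.3 kg.
Tool frame: the origin (TCP) lies midway between the tips of the shut fingers; the grasp point (between the pads) lies 19 mm behind it (arm.grip_point_offset is the distance from the TCP to the grasp point, in m); z points along the fingers, y is the line along which they close (so a half turn about z gives the same grasp; the last joint's range is limited). The gripper opens to 85 mm and grips with 20 to 120 N. Pads are 22 mm wide; open, the fingers measure 114 mm over their backs; the gripper's body (76 mm by 85 mm) begins 54 mm behind the grasp point. The pads swing forward as they close: fully open they stand 13 mm farther back than shut.
Start: joints at [-79.011, 19.595, 87.324, -0, 73.075, -8.365], TCP at [0.174, -0.495, 0.231] pointing down, gripper open.
Joint ranges: [-145.02, 145.02], [-44.19, 115.74], [2.07, 154.8], [-57.11, 237.11], [16.16, 152.29], [-177.93, 177.93]. Speed limits (degrees/s): [147.25, 147.25, 180, 180, 180, 180].

### API

Orientations are given as [roll, pitch, yaw] about the fixed x, y, z axes, in that order (R = Rz(yaw) Ry(pitch) Rx(roll)).
In Python, from cell import arm gives the robot as it stands.
- The arm moves only by the tool drive_tool, never from a script. Its argument "commands" is one flat list of numbers, 7 for each row, row after row: the shift along the tool's x, y, z in units of 25 mm (1.0 is 25 mm), then the turn, a rotation vector about the tool's x, y, z in units of 10 degrees (1.0 is 10 degrees), then the closure, from 0 (fully open) to 1 (shut). In form: [tx, ty, tz, rx, ry, rz, claw, tx, ty, tz, rx, ry, rz, claw, ...]. A call has exactly 10 rows; each row is the pose to reach, as a shift and turn from the pose commanded when the call began, along the tool's axes at that moment; what a row does not reach only later rows make up. A row lasts 1/8 s, in which the tool goes at most 62.5 mm and 10.7 degrees, less where a joint would pass 70% of its speed; a pose out of reach is approached as far as the arm can. A call with a gripper value outside its range is refused whole. The fingers move at their own pace and stop on an object; "squeeze" is the grip in N (left out, the last holds). Time passes only in rows, so rows that repeat a pose let the fingers close, or fill a call up. It gives the time, the measured TCP pose, the force, the opening and the grip force at its end, in the units of the state.
- arm.sense(): the state, without advancing time (a new reading comes with each control period).
- arm.read_camera(name): name is "scene" or "top" or "wrist"; returns a dict with "image" (400x640x3 uint8, red, green, blue), "range_z" (400x640 float32, m along the optical axis (not along the pixel's ray), 0 where there is no reading), "fx", "fy", "cx", "cy" (pixels), "eye" and "attitude" of the camera in the world; the wrist camera has in their place "mount" (4x4, takes a point from camera to tool coordinates, whose origin is the TCP and whose axes are the flange's). Camera axes: x right, y up, looking along -z (the intrinsics and any distortion apply to the point x, -y, -z); pixel columns grow to the right and rows downward; lengths in m; the calibration is good to about 2 mm. A picture is of the moment at which its call begins: read the wrist's pose just before it.
- arm.finish_job(): hands the job in; it is judged then, once.
The state is a dict: "t": time; "qpos": joint angles; "qd": joint speeds; "tau": joint torques, N m; "eef_pos": TCP position; "ee_rot": TCP orientation; "ft_force": force on the tool from outside, world axes, zero at the start; "torque": the same for the moment, N m; "gripper_width": finger opening in m; "grip_force": force on a finger pad.
Only numpy, scipy, OpenCV 4.12 (cv2) and the standard library are available. Lean on these libraries where they do the work, as an engineer would, in place of code of your own. Each camera call takes 0.05 s, during which the arm holds its last target. There are 200 camera calls.

### The job

Gently lay the yellow cheese log in the gap on top of the two ivory logs in the cradle, lined up with them, and let go of it. Then turn the cradle's black thumbscrew clockwise until it seats, back it off a quarter turn so that the gate does not press on the rinds, and finish while still holding the thumbscrew there in the gripper. Leave the two ivory logs in their grooves, do not drop the yellow log, and leave the two small cheeses and the brush alone.

Things in the scene. Friction and masses are not known exactly. Their poses are not given: they have to be found in the camera images.
- log_top: yellow cheese log, a plain cylinder 50 mm in diameter and 110 mm long, about 0.22 kg; origin at its middle on the axis, own x axis along its length. It starts lying in the rods of the white feed tray, its axis 34 mm above the table
- log_near: ivory cheese log, a plain cylinder 50 mm in diameter and 110 mm long, about 0.22 kg; origin at its middle on the axis, own x axis along its length. It lies in the cradle's groove on the cradle's -x side, axis 34 mm above the table
- log_far: ivory cheese log, a plain cylinder 50 mm in diameter and 110 mm long, about 0.22 kg; origin at its middle on the axis, own x axis along its length. It lies in the cradle's groove on the cradle's +x side, axis 34 mm above the table, 56 mm from the other one
- feed_tray: white tray 150 x 64 mm, fixed to the table, with two thin steel rods (6 mm) along its x axis, 34 mm apart, tops 15 mm high, in which the yellow log lies along the tray's x axis; 12 mm high stops at both ends. Origin on the table under its middle
- cradle: metal cradle fixed to the table, 116 mm wide (its x), 236 mm long (its y). Origin on the table below the middle of the log stack. Logs lie along its y axis in two grooves of steel rods at x = -28 and +28 mm. At its -y end is a fixed end stop 47 mm high, inner face at y = -59 mm; beyond the logs' +y ends are the blue gate and the white box of the thumbscrew
- gate_face (a point): top edge of the inner face of the blue gate, a plate 100 mm wide and 6 mm thick, top 82 mm above the table. It stands at cradle y = +67 mm at screw angle 0 and comes 3.5 mm nearer to the logs per radian of tightening, to y = +57 mm when seated: it just clears log ends that are lined up (55 mm) and pushes a log that sticks out back into line
- saddle (a point): the point where the middle of the yellow log belongs: 75.7 mm above the table, 41.4 mm above the axes of the two ivory logs, midway between them; axes as the cradle's (its y along the logs)
- thumbscrew (a point): black wing of the thumbscrew: an upright bar 44 mm long (own x), 13 mm thick (own y, grip it across this), 32 mm high, white mark on top towards +x. Origin at the bar's middle on the vertical screw axis, 85 mm above the table. It stands on a black collar 32 mm across, on a white box 60 mm high at cradle y = +140 mm. Turns easily, stays where it is left
- screw (a joint): angle of the thumbscrew in rad; grows as it is turned clockwise seen from above (tightened). It starts between 0 and 1.0 and seats against a hard stop at 2.8; a quarter turn back from there is 1.23. The wing's x axis lies along the cradle's x axis at 0
- wheel_white: small white round cheese, 72 mm across, 42 mm high; bystander; origin under its middle
- wheel_yellow: small yellow round cheese, 72 mm across, 42 mm high; bystander; origin under its middle
- brush: rind brush, about 200 mm long, lying on the table; bystander
Mind the look-alikes: they are no part of the job. Leave any red or turquoise look-alike of the log_top alone.

How it is judged:
By the outcome, as a careful person would: the job done as asked, in the order asked, and still so for the second after the job is handed in, while the arm keeps its last pose, push and grip.
It also fails if it takes over 54 s, if anything falls off the work surface, if the arm or the gripper's body presses on something with over 40 N, if the wrist force passes 120 N, or if a joint passes its speed limit or range.

## Working session

There is one attempt and no reset: what is moved stays moved. The work goes in short steps, Python scripts to look and compute and a tool call to move; the robot and the scene stay as the last step left them, time stands still between calls to the robot, and variables do not carry over. Pictures are saved under pics/ and viewed, at most 10 in all, crops included, and the job is handed in when it is done.

Besides the shell and the picture viewer there is one more tool, called after "Call:" in YAML: its name, and indented under it one key for each argument. drive_tool: Moves the arm, as the interface text tells. Its arguments: {"type":"object","properties":{"commands":{"type":"array"},"squeeze":{"type":"number"}},"required":["commands"]}

```bash
mkdir -p pics; ls; python3 - <<'E'
from cell import arm
import cv2,numpy as np
s=arm.sense();print({k:np.round(v,3) for k,v in s.items()},arm.grip_point_offset)
for n in("top","scene"):
    c=arm.read_camera(n);cv2.imwrite(f"pics/{n}0.png",c["image"][:,:,::-1])
    np.savez(f"{n}0.npz",**c)
    print(n,{k:np.round(v,4) for k,v in c.items() if k not in("image","range_z")}, c.keys())
E
```

```text
pics
{'t': np.float64(0.0), 'qpos': array([-7.9011e+01,  1.9637e+01,  8.7378e+01, -1.0000e-03,  7.3075e+01,
       -8.3650e+00]), 'qd': array([-0.075, -0.004,  0.091,  0.021,  0.023,  0.   ]), 'tau': array([ 1.0000e-03, -4.3367e+01, -2.4601e+01, -0.0000e+00,  8.0000e-03,
        0.0000e+00]), 'eef_pos': array([ 0.174, -0.495,  0.231]), 'ee_rot': array([-1.7991e+02, -1.2000e-02,  1.9354e+01]), 'ft_force': array([-0.101, -0.23 , -0.356]), 'torque': array([-0.007,  0.016, -0.007]), 'grip_force': np.float64(0.0), 'gripper_width': np.float64(0.085)} 0.0187
top {'fx': np.float64(407.7819), 'fy': np.float64(407.7819), 'cx': np.float64(319.9958), 'cy': np.float64(197.5771), 'eye': array([0.3853, 0.1059, 1.0037]), 'attitude': array([ 10.968 ,   1.0337, -90.8318])} dict_keys(['image', 'range_z', 'fx', 'fy', 'cx', 'cy', 'eye', 'attitude'])
scene {'fx': np.float64(499.2941), 'fy': np.float64(499.2941), 'cx': np.float64(320.7297), 'cy': np.float64(202.0729), 'eye': array([1.1326, 0.4562, 0.9797]), 'attitude': array([ 36.8248,   0.1385, 121.0452])} dict_keys(['image', 'range_z', 'fx', 'fy', 'cx', 'cy', 'eye', 'attitude'])
```

View pics/top0.png

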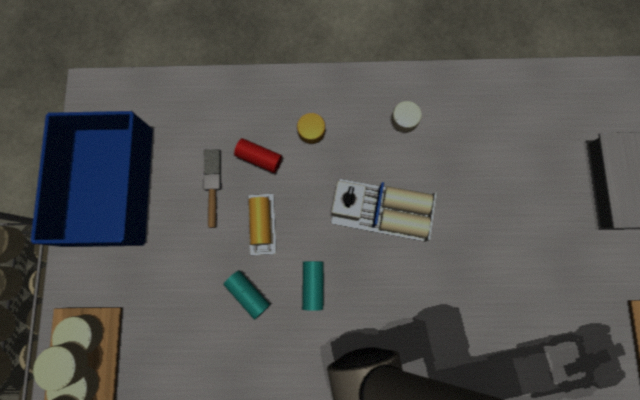

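View pics/scene0.png

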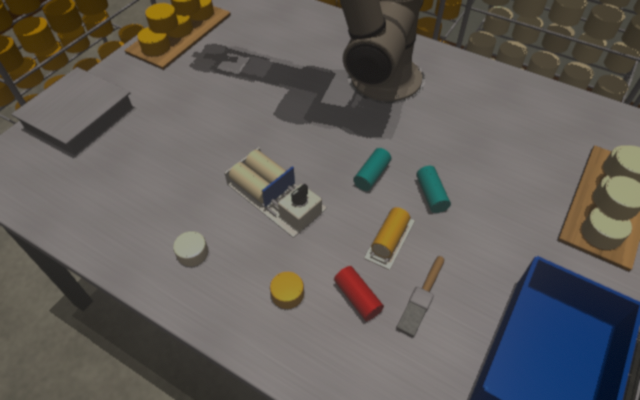

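The top view shows the yellow log at (260,219) in the white tray, the thumbscrew at (349,196), the blue gate at (378,205), and the ivory logs at (409,200) and (404,222). The red log (258,155) and the two turquoise ones (246,294) and (313,286) are the look-alikes. The scene view agrees: yellow log (391,232), wing (300,194).

```bash
cat > h.py <<'E'
import numpy as np,cv2
from scipy.spatial.transform import Rotation as R
def pose(c,s=None):
    if "mount" in c:
        T=np.eye(4);T[:3,:3]=R.from_euler("xyz",s["ee_rot"],degrees=True).as_matrix();T[:3,3]=s["eef_pos"]
        T=T@c["mount"];return T[:3,:3],T[:3,3]
    return R.from_euler("xyz",c["attitude"],degrees=True).as_matrix(),c["eye"]
def rays(c,uv,s=None):
    M,e=pose(c,s);uv=np.atleast_2d(uv)
    d=np.c_[(uv[:,0]-c["cx"])/c["fx"],-(uv[:,1]-c["cy"])/c["fy"],-np.ones(len(uv))]
    return e,d@M.T
def plane(c,uv,z,s=None):
    e,d=rays(c,uv,s);return e+d*((z-e[2])/d[:,2])[:,None]
def cloud(c,s=None):
    v,u=np.mgrid[:400,:640];e,d=rays(c,np.c_[u.ravel(),v.ravel()],s)
    return (e+d*c["range_z"].reshape(-1,1)).reshape(400,640,3)
def blobs(m,amin=60):
    n,l,st,ce=cv2.connectedComponentsWithStats(m.astype(np.uint8))
    return [(l==i) for i in range(1,n) if st[i,4]>=amin]
def pca(P):
    c=P.mean(0);w,v=np.linalg.eigh(np.cov((P-c).T));d=v[:,-1];a=(P-c)@d
    r=cv2.minAreaRect((P*1000).astype(np.float32));return c,np.degrees(np.arctan2(d[1],d[0])),r
E
python3 - <<'E'
from h import *
for n in("top","scene"):
    c=dict(np.load(f"{n}0.npz"));H=cv2.cvtColor(c["image"],cv2.COLOR_RGB2HSV);P=cloud(c);h,s,v=[H[...,i].astype(int) for i in range(3)]
    X=P[...,0];Y=P[...,1];Z=P[...,2]; near=(X>.2)&(X<.8)&(abs(Y)<.45)&(c["range_z"]>0)
    masks=dict(yel=(h>12)&(h<32)&(s>150)&near,ivory=(h>12)&(h<32)&(s>40)&(s<150)&(v>110)&near,blue=(h>105)&(h<130)&(s>110)&near,black=(v<40)&near&(Z>.05))
    for k,m in masks.items():
        for b in blobs(m,40):
            q=P[b];ce,a,r=pca(q[:,:2]);print(n,k,b.sum(),"px",np.argwhere(b).mean(0)[::-1].round(),"c",ce.round(4),"ang",a.round(1),"rect",np.round(r[0],1),np.round(r[1],1),round(r[2],1),"z",np.percentile(q[:,2],[5,50,97]).round(3))
E
```

```text
top yel 596 px [311. 127.] c [0.7509 0.1407] ang -176.4 rect [753.1 140.5] [65.  66.3] 89.1 z [0.024 0.041 0.045]
top yel 813 px [259. 220.] c [0.5191 0.2641] ang -177.1 rect [518.1 265.8] [107.1  44.5] 3.2 z [0.042 0.055 0.06 ]
top ivory 186 px [409. 193.] c [ 0.5765 -0.0911] ang 78.1 rect [575.8 -93.7] [112.1  13. ] 78.0 z [0.049 0.055 0.06 ]
top ivory 216 px [407. 205.] c [ 0.5483 -0.0849] ang 78.1 rect [548.7 -84.9] [108.6  10.5] 77.9 z [0.047 0.052 0.057]
top ivory 194 px [406. 216.] c [ 0.5217 -0.0806] ang 78.4 rect [521.8 -81.4] [106.9  12.7] 78.4 z [0.05  0.054 0.058]
top ivory 225 px [405. 228.] c [ 0.4932 -0.0761] ang 78.1 rect [493.2 -76.9] [110.7  10.8] 78.5 z [0.047 0.052 0.058]
top blue 132 px [378. 204.] c [ 0.5481 -0.0136] ang 167.0 rect [556.2 -19.1] [ 13.8 113. ] 77.6 z [0.066 0.08  0.084]
top black 118 px [349. 199.] c [0.5592 0.0545] ang 158.2 rect [559.1  54.3] [25.8 33.3] 82.3 z [0.066 0.098 0.103]
top black 3842 px [398. 379.] c [0.238  0.0104] ang 98.6 rect [233.2  12.6] [ 52.1 190.6] 11.2 z [0.231 0.355 0.511]
scene yel 809 px [392. 228.] c [0.5204 0.2715] an
[... 433 characters left out ...]
ry 58 px [402. 213.] c [0.4411 0.2619] ang -142.2 rect [452. 260.] [72.3 52.6] 12.1 z [-0.003  0.001  0.05 ]
scene ivory 198 px [433. 272.] c [0.5542 0.3917] ang -179.2 rect [549.5 390.8] [ 14.5 110.8] 89.9 z [0.014 0.019 0.022]
scene ivory 93 px [285. 278.] c [0.7293 0.1212] ang 141.9 rect [734.6 124.7] [68.9 75.4] 40.8 z [-0.003  0.002  0.042]
scene blue 62 px [278. 179.] c [ 0.551  -0.0133] ang 168.7 rect [551.4 -13.3] [ 6.6 93.4] 76.8 z [0.078 0.081 0.084]
scene black 143 px [366.  34.] c [0.2292 0.0302] ang 116.2 rect [228.   30.2] [26.3 73. ] 26.8 z [0.283 0.295 0.305]
scene black 1471 px [368.  63.] c [0.2454 0.0512] ang 101.5 rect [245.4  48.2] [ 23.7 114.5] 8.8 z [0.183 0.234 0.274]
```

```bash
cat >> h.py <<'E'
def go(xyz,yaw,s=None):
    "shift/turn to a pose pointing down, in move units, from measured pose (as tool axes)"
    if s is None:
        from cell import arm
        s=arm.sense()
    A=R.from_euler("xyz",s["ee_rot"],degrees=True);B=R.from_euler("xyz",[180,0,yaw],degrees=True)
    t=A.inv().apply(np.array(xyz)-s["eef_pos"])/.025;r=np.degrees((A.inv()*B).as_rotvec())/10
    print("go",np.round(t,2),np.round(r,2));return t,r
def st():
    from cell import arm
    s=arm.sense();print({k:np.round(s[k],3).tolist() for k in("t","eef_pos","ee_rot","qpos","ft_force","gripper_width","grip_force")});return s
E
python3 - <<'E'
from h import *
from cell import arm
c=arm.read_camera("wrist");print(c["mount"].round(4),c["fx"],c["cx"],c["cy"])
go([.44,-.06,.40],-12);go([.519,.266,.16],3)
E
```

```text
[[ 3.000e-04  9.609e-01  2.770e-01  7.000e-02]
 [ 1.000e+00  2.000e-04 -1.600e-03  4.000e-04]
 [-1.600e-03  2.770e-01 -9.609e-01 -1.423e-01]
 [ 0.000e+00  0.000e+00  0.000e+00  1.000e+00]] 341.61955039952704 320.93300760953343 203.36359948139128
go [ 15.81 -12.9   -6.75] [-0.01  0.    3.14]
go [ 23.11 -24.14   2.86] [-0.01  0.    1.64]
```

```bash
python3 - <<'E'
from h import *
go([.52,.04,.32],3)
E
```

```text
go [ 20.15 -15.61  -3.55] [-0.01  0.    1.64]
```

Call:
drive_tool:
  commands: [2.0,-1.5,-0.5,0,0,0.1,0,4.2,-3.2,-1,0,0,0.4,0,6.4,-4.9,-1.5,0,0,0.8,0,8.6,-6.6,-2,0,0,1.2,0,10.8,-8.3,-2.5,0,0,1.6,0,13.0,-10.0,-3,0,0,1.6,0,15.2,-11.7,-3.5,0,0,1.6,0,17.2,-13.3,-3.5,0,0,1.6,0,19.0,-14.7,-3.5,0,0,1.6,0,20.1,-15.6,-3.5,0,0,1.6,0]
  squeeze: 30

```text
t: 1.4
eef_pos: [0.5098, 0.0254, 0.3185]
ee_rot: [180.0, -0.0, 3.4]
ft_force: [1.0, -0.1, 0.2]
gripper_width: 0.0852
grip_force: 0.0
```

```bash
python3 - <<'E'
from h import *
from cell import arm
for i in range(4): arm.read_camera("wrist")
s=st();c=arm.read_camera("wrist");st()
np.savez("w1.npz",**c,**{"s_"+k:v for k,v in s.items()})
cv2.imwrite("pics/w1.png",c["image"][:,:,::-1])
E
```

```text
{'t': 1.6, 'eef_pos': [0.509, 0.024, 0.318], 'ee_rot': [179.986, 0.092, 3.51], 'qpos': [-5.857, 14.942, 80.272, -0.029, 84.874, 80.636], 'ft_force': [-0.521, 0.74, -0.247], 'gripper_width': 0.085, 'grip_force': 0.0}
{'t': 1.65, 'eef_pos': [0.509, 0.023, 0.318], 'ee_rot': [179.979, 0.076, 3.4], 'qpos': [-5.975, 14.887, 80.311, -0.033, 84.874, 80.628], 'ft_force': [-0.116, 0.118, -0.283], 'gripper_width': 0.085, 'grip_force': 0.0}
```

View pics/w1.png

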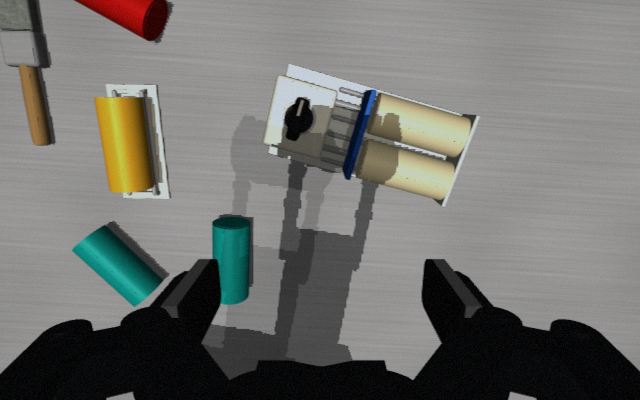

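The wrist view shows the yellow log at (124,145), the wing at (299,118) with its white mark at (304,102), the gate at (360,133), and the ivory logs at (420,122) and (407,170).

```bash
python3 - <<'E'
from h import *
z=dict(np.load("w1.npz"));s={k[2:]:v for k,v in z.items() if k[:2]=="s_"};c={k:v for k,v in z.items() if k[:2]!="s_"}
H=cv2.cvtColor(c["image"],cv2.COLOR_RGB2HSV).astype(int);h,sa,v=H[...,0],H[...,1],H[...,2];P=cloud(c,s)
vv,uu=np.mgrid[:400,:640]
def rep(n,b):
    q=P[b];ce,a,r=pca(q[:,:2]);print(n,b.sum(),"px",np.argwhere(b).mean(0)[::-1].round(1),"c",ce.round(4),"ang",a.round(1),"rect",np.round(r[0],1),np.round(r[1],1),round(r[2],1),"z",np.percentile(q[:,2],[5,50,97]).round(3))
ok=c["range_z"]>0
for b in blobs((h>12)&(h<32)&(sa>150)&(vv<220)&ok): rep("yel",b)
for b in blobs((P[...,2]>.045)&(P[...,2]<.07)&(uu>350)&(uu<480)&(vv<220)&ok&(sa<150)): rep("ivory",b)
for b in blobs((h>105)&(h<130)&(sa>110)&(vv<200)&ok&(P[...,2]>.076)): rep("blue",b)
roi=(uu>265)&(uu<335)&(vv>80)&(vv<160)
for lo in(.09,.095): 
    for b in blobs(roi&ok&(P[...,2]>lo),20): rep("wing",b)
for b in blobs(roi&ok&(P[...,2]>.055)&(v>100)&(P[...,2]<.07),20): rep("box",b)
for b in blobs(roi&(v>90)&(P[...,2]>.09),3): rep("mark",b)
# ivory silhouettes: slice by crest height for each log, axis fit
for nm,xc in(("far",.562),("near",.507)):
    a=np.radians(78.1);d=np.array([np.cos(a),np.sin(a)]);n=np.array([d[1],-d[0]])
    o=(P[...,:2]-np.array([.535,-.083]));X=o@n;Y=o@d
    m=ok&(abs(X-(.028 if nm=="far" else -.028))<.012)&(P[...,2]>.048)&(P[...,2]<.066)&(abs(Y)<.07)&(sa<160)
    q=np.c_[X[m],Y[m],P[...,2][m]]
    # circle fit: x^2+z^2 = 2ax+2bz+c with slope
    from scipy.optimize import least_squares
    f=lambda p:np.hypot(q[:,0]-p[0]-p[1]*q[:,1],q[:,2]-p[2])-.025
    r=least_squares(f,[q[:,0].mean(),0,.034],loss="soft_l1",f_scale=.001)
    print(nm,m.sum(),r.x.round(4),"Y",np.percentile(q[:,1],[.5,2,98,99.5]).round(4))
E
```

```text
yel 4215 px [124.5 143.5] c [0.52   0.2566] ang -177.0 rect [517.4 261.9] [110.1  43. ] 3.0 z [0.033 0.055 0.059]
ivory 7448 px [415.  147.5] c [ 0.5368 -0.0863] ang 74.5 rect [534.2 -87.9] [121.  115.4] 77.8 z [0.046 0.056 0.06 ]
blue 550 px [359.8 133.2] c [ 0.5513 -0.0164] ang 168.3 rect [549.  -16.3] [ 6.3 98.4] 78.2 z [0.079 0.082 0.083]
wing 556 px [295.9 118.7] c [0.5637 0.0523] ang 165.3 rect [563.3  52.5] [13.  43.6] 75.3 z [0.098 0.1   0.102]
wing 550 px [295.9 118.6] c [0.5637 0.0523] ang 165.3 rect [563.3  52.6] [13.  43.6] 75.3 z [0.098 0.1   0.102]
box 2392 px [297.3 106.8] c [0.5749 0.054 ] ang 115.7 rect [563.3  52.5] [69.7 79.6] 78.4 z [0.058 0.06  0.062]
mark 7 px [296.   98.7] c [0.5833 0.0531] ang 146.0 rect [583.4  53.1] [1.2 4.9] 56.2 z [0.098 0.098 0.1  ]
mark 42 px [299.7 107.6] c [0.5749 0.0488] ang 165.1 rect [574.9  48.8] [ 2.5 15.5] 75.3 z [0.1   0.101 0.103]
far 2068 [0.028  0.0008 0.0341] Y [-0.0557 -0.0535  0.0544  0.055 ]
near 1846 [-0.0281 -0.0025  0.0341] Y [-0.0571 -0.0554  0.0524  0.0531]
```

```bash
python3 - <<'E'
from h import *
from scipy.optimize import least_squares
z=dict(np.load("w1.npz"));s={k[2:]:v for k,v in z.items() if k[:2]=="s_"};c={k:v for k,v in z.items() if k[:2]!="s_"}
H=cv2.cvtColor(c["image"],cv2.COLOR_RGB2HSV).astype(int);P=cloud(c,s)
b=(H[...,0]>12)&(H[...,0]<32)&(H[...,1]>150)&(np.mgrid[:400,:640][0]<220)&(P[...,2]>.025);q=P[b]
r=least_squares(lambda p:np.hypot(q[:,1]-p[0]-p[1]*(q[:,0]-.518),q[:,2]-p[2])-.025,[.265,.05,.034],loss="soft_l1",f_scale=.001)
print(r.x,np.degrees(np.arctan(r.x[1])),np.percentile(q[:,0],[.5,50,99.5]))
go([.518,r.x[0],.14],3)
E
```

```text
[0.2666173  0.05218653 0.03353703] 2.987357960526852 [0.46401404 0.52128216 0.57311156]
go [ 0.96 -9.69  7.11] [0.   0.01 0.04]
```

Call:
drive_tool:
  commands: [0.1,-1.5,0.8,0,0,0,0,0.3,-3.2,1.8,0,0,0,0,0.5,-5.0,2.8,0,0,0,0,0.7,-6.7,3.9,0,0,0,0,0.9,-8.2,5.0,0,0,0,0,0.96,-9.2,6.0,0,0,0.04,0,0.96,-9.7,6.7,0,0,0.04,0,0.96,-9.7,7.1,0,0,0.04,0,0.96,-9.7,7.1,0,0,0.04,0,0.96,-9.7,7.1,0,0,0.04,0]

```text
t: 2.9
eef_pos: [0.5196, 0.2661, 0.1419]
ee_rot: [-180.0, -0.1, 2.9]
ft_force: [1.3, -0.2, 0.2]
gripper_width: 0.0856
grip_force: 0.0
```

```bash
python3 - <<'E'
from h import *
st();go([.5183,.2666,.022],3)
E
```

```text
{'t': 2.9, 'eef_pos': [0.52, 0.266, 0.142], 'ee_rot': [-179.987, -0.095, 2.883], 'qpos': [19.61, 30.27, 85.099, -0.017, 64.536, 106.735], 'ft_force': [1.297, -0.243, 0.154], 'gripper_width': 0.086, 'grip_force': 0.0}
go [-0.06 -0.02  4.8 ] [-0.   -0.01 -0.01]
```

Call:
drive_tool:
  commands: [-0.05,0,0.7,0,0,0,0,-0.05,0,1.5,0,0,0,0,-0.05,0,2.3,0,0,0,0,-0.05,0,3.1,0,0,0,0,-0.05,0,3.8,0,0,0,0,-0.05,0,4.3,0,0,0,0,-0.05,0,4.6,0,0,0,0,-0.05,0,4.8,0,0,0,0,-0.05,0,4.8,0,0,0,0,-0.05,0,4.8,0,0,0,0]

```text
t: 4.15
eef_pos: [0.5179, 0.267, 0.0213]
ee_rot: [-180.0, -0.0, 3.0]
ft_force: [-0.6, -0.3, 0.4]
gripper_width: 0.0854
grip_force: 0.0
```

Call:
drive_tool:
  commands: [0,0,0,0,0,0,0.2,0,0,0,0,0,0,0.3,0,0,0,0,0,0,0.4,0,0,0,0,0,0,0.5,0,0,0,0,0,0,0.6,0,0,0,0,0,0,0.7,0,0,0,0,0,0,0.7,0,0,0,0,0,0,0.7,0,0,0,0,0,0,0.7,0,0,0,0,0,0,0.7]
  squeeze: 30

```text
t: 5.4
eef_pos: [0.5177, 0.2673, 0.0212]
ee_rot: [-180.0, -0.0, 3.0]
ft_force: [-2.1, 2.8, 5.2]
gripper_width: 0.0488
grip_force: 31.2
```

```bash
python3 - <<'E'
from h import *
from cell import arm
s=st();c=arm.read_camera("wrist");cv2.imwrite("pics/w2.png",c["image"][:,:,::-1])
s=dict(s);s["eef_pos"]=s["eef_pos"]+np.array([0,0,.12])
go([.5346,-.0846,.16],78.1,s)
E
```

```text
{'t': 5.4, 'eef_pos': [0.518, 0.267, 0.021], 'ee_rot': [-179.973, -0.029, 2.957], 'qpos': [19.763, 38.997, 91.43, 0.023, 49.537, 106.791], 'ft_force': [-2.081, 2.828, 5.184], 'gripper_width': 0.049, 'grip_force': 31.154}
go [-0.05 14.09 -0.76] [-0.   -0.   -7.51]
```

View pics/w2.png

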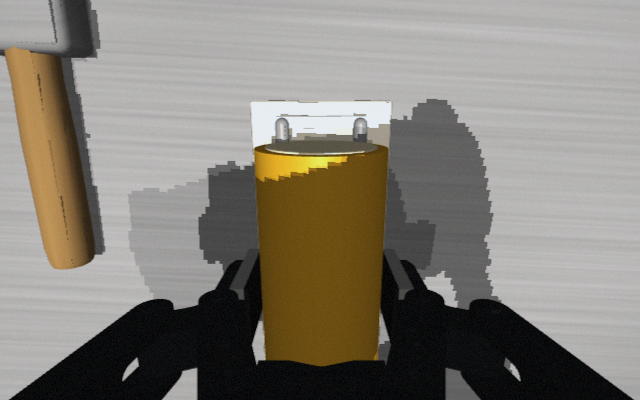

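The log sits square between the pads, with its far end at (320,147). Next I lift it straight up.

Call:
drive_tool:
  commands: [0,0,-0.2,0,0,0,0.7,0,0,-0.6,0,0,0,0.7,0,0,-1.1,0,0,0,0.7,0,0,-1.7,0,0,0,0.7,0,0,-2.4,0,0,0,0.7,0,0,-3.2,0,0,0,0.7,0,0,-4.0,0,0,0,0.7,0,0,-4.8,0,0,0,0.7,0,0,-5.4,0,0,0,0.7,0,0,-5.6,0,0,0,0.7]

```text
t: 6.7
eef_pos: [0.5179, 0.267, 0.1622]
ee_rot: [-180.0, -0.1, 3.0]
ft_force: [-0.0, 0.0, -3.0]
gripper_width: 0.0488
grip_force: 31.4
```

Call:
drive_tool:
  commands: [0,0.4,0,0,0,-0.3,0.7,0,1.1,0,0,0,-0.8,0.7,0,2.0,0,0,0,-1.4,0.7,0,3.0,0,0,0,-2.0,0.7,0,4.0,0,0,0,-2.6,0.7,0,5.0,0,0,0,-3.2,0.7,0,6.0,0,0,0,-3.8,0.7,0,7.0,0,0,0,-4.4,0.7,0,8.0,0,0,0,-5.0,0.7,0,9.0,0,0,0,-5.5,0.7]

```text
t: 7.95
eef_pos: [0.5288, 0.0414, 0.1604]
ee_rot: [-179.9, 0.0, 58.1]
ft_force: [-0.1, 0.1, -2.4]
gripper_width: 0.0492
grip_force: 31.4
```

```bash
python3 - <<'E'
from h import *
st();go([.5346,-.0846,.16],78.1)
E
```

```text
{'t': 7.95, 'eef_pos': [0.529, 0.041, 0.16], 'ee_rot': [-179.946, 0.036, 58.13], 'qpos': [-3.804, 24.06, 92.472, -0.007, 63.532, 28.069], 'ft_force': [-0.137, 0.074, -2.438], 'gripper_width': 0.049, 'grip_force': 31.431}
go [-4.16  2.86  0.02] [-0.01  0.   -2.  ]
```

Call:
drive_tool:
  commands: [-0.8,0.5,0,0,0,-0.5,0.7,-1.6,1.1,0,0,0,-1.0,0.7,-2.4,1.7,0,0,0,-1.4,0.7,-3.1,2.2,0,0,0,-1.8,0.7,-3.7,2.6,0,0,0,-2.0,0.7,-4.1,2.8,0,0,0,-2.0,0.7,-4.16,2.86,0,0,0,-2.0,0.7,-4.16,2.86,0,0,0,-2.0,0.7,-4.16,2.86,0,0,0,-2.0,0.7,-4.16,2.86,0,0,0,-2.0,0.7]

```text
t: 9.2
eef_pos: [0.5346, -0.0835, 0.1609]
ee_rot: [180.0, 0.0, 78.0]
ft_force: [0.1, 0.2, -2.3]
gripper_width: 0.0492
grip_force: 31.4
```

```bash
python3 - <<'E'
from h import *
from cell import arm
s=st();c=arm.read_camera("wrist");np.savez("w3.npz",**c,**{"s_"+k:v for k,v in s.items()})
cv2.imwrite("pics/w3.png",c["image"][:,:,::-1]);t=arm.read_camera("scene");np.savez("scene3.npz",**t)
P=cloud(c,s);H=cv2.cvtColor(c["image"],cv2.COLOR_RGB2HSV).astype(int)
d=np.array([np.cos(np.radians(78.1)),np.sin(np.radians(78.1))]);n=np.array([d[1],-d[0]])
def fr(q,o=(.5346,-.0846)): return np.c_[(q[:,:2]-np.array(o))@n,(q[:,:2]-np.array(o))@d,q[:,2]]
ye=(H[...,0]>12)&(H[...,0]<32)&(H[...,1]>150)&(P[...,2]>.14)&(P[...,2]<.20)
q=fr(P[ye]);print("yellow",ye.sum(),"far end y",np.percentile(q[:,1],[95,98,99.5]).round(4))
from scipy.optimize import least_squares
r=least_squares(lambda p:np.hypot(q[:,0]-p[0]-p[1]*q[:,1],q[:,2]-p[2]-p[3]*q[:,1])-.025,[0,0,.172,0],loss="soft_l1",f_scale=.001);print("axis x,slope,z,slope",r.x.round(4),"deg",np.degrees(r.x[[1,3]]).round(2))
b=(H[...,0]>105)&(H[...,0]<130)&(H[...,1]>110)&(P[...,2]>.076)&(P[...,2]<.09);q=fr(P[b]);print("gate",len(q),q.mean(0).round(4),np.percentile(q[:,1],[2,98]).round(4) )
w=(H[...,2]<60)&(P[...,2]>.095)&(P[...,2]<.105);q=fr(P[w]);print("wing",len(q),q.mean(0).round(4) if len(q) else "")
E
```

```text
{'t': 9.2, 'eef_pos': [0.535, -0.083, 0.161], 'ee_rot': [179.997, 0.002, 77.984], 'qpos': [-16.988, 25.029, 90.78, -0.002, 64.188, -4.972], 'ft_force': [0.104, 0.162, -2.293], 'gripper_width': 0.049, 'grip_force': 31.443}
yellow 25631 far end y [0.0533 0.0551 0.0555]
axis x,slope,z,slope [-0.0002  0.0017  0.1736 -0.0023] deg [ 0.1  -0.13]
gate 1532 [-0.0006  0.0697  0.0817] [0.0669 0.0723]
wing 0
```

View pics/w3.png

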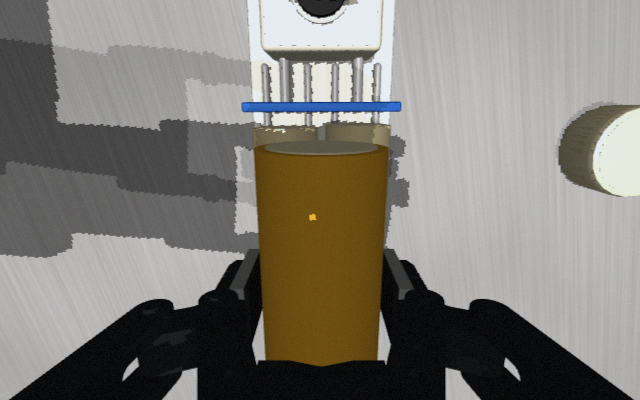

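The log is level over the gap, its end at (320,147) and the gate at (320,106). Measured in the cradle frame it is within 1 mm and 0.1° of line, so I lower it.

Call:
drive_tool:
  commands: [-0.02,0,0.4,0,0,0,0.7,-0.02,0,0.9,0,0,0,0.7,-0.02,0,1.5,0,0,0,0.7,-0.02,0,2.1,0,0,0,0.7,-0.02,0,2.6,0,0,0,0.7,-0.02,0,3.0,0,0,0,0.7,-0.02,0,3.3,0,0,0,0.7,-0.02,0,3.5,0,0,0,0.7,-0.02,0,3.65,0,0,0,0.7,-0.02,0,3.7,0,0,0,0.7]

```text
t: 10.55
eef_pos: [0.5346, -0.0844, 0.0684]
ee_rot: [180.0, 0.0, 78.0]
ft_force: [-0.1, 0.9, -2.2]
gripper_width: 0.049
grip_force: 31.5
```

Call:
drive_tool:
  commands: [0,0,0.03,0,0,0,0.7,0,0,0.06,0,0,0,0.7,0,0,0.09,0,0,0,0.7,0,0,0.12,0,0,0,0.7,0,0,0.14,0,0,0,0.7,0,0,0.16,0,0,0,0.7,0,0,0.18,0,0,0,0.7,0,0,0.2,0,0,0,0.7,0,0,0.2,0,0,0,0.7,0,0,0.2,0,0,0,0.7]

```text
t: 11.8
eef_pos: [0.5345, -0.0844, 0.0634]
ee_rot: [180.0, 0.0, 78.0]
ft_force: [0.2, 0.3, -1.9]
gripper_width: 0.049
grip_force: 31.5
```

Call:
drive_tool:
  commands: [0,0,0.01,0,0,0,0.7,0,0,0.02,0,0,0,0.7,0,0,0.03,0,0,0,0.7,0,0,0.03,0,0,0,0.7,0,0,0.03,0,0,0,0.7,0,0,0.03,0,0,0,0.7,0,0,0.03,0,0,0,0.7,0,0,0.03,0,0,0,0.7,0,0,0.03,0,0,0,0.7,0,0,0.03,0,0,0,0.7]

```text
t: 13.05
eef_pos: [0.5346, -0.0844, 0.0628]
ee_rot: [180.0, 0.0, 78.0]
ft_force: [-0.4, 0.5, 1.7]
gripper_width: 0.0491
grip_force: 31.8
```

Call:
drive_tool:
  commands: [0,0,0,0,0,0,0.44,0,0,0,0,0,0,0.42,0,0,0,0,0,0,0.4,0,0,0,0,0,0,0.38,0,0,0,0,0,0,0.34,0,0,0,0,0,0,0.3,0,0,0,0,0,0,0.25,0,0,0,0,0,0,0.2,0,0,0,0,0,0,0.15,0,0,0,0,0,0,0.15]

```text
t: 14.3
eef_pos: [0.5345, -0.0844, 0.0627]
ee_rot: [180.0, 0.0, 78.0]
ft_force: [-0.1, -0.0, 0.7]
gripper_width: 0.0728
grip_force: 0.0
```

Call:
drive_tool:
  commands: [0,0,0,0,0,0,0.12,0,0,-0.1,0,0,0,0.12,0,0,-0.3,0,0,0,0.12,0,0,-0.6,0,0,0,0.12,0,0,-1.0,0,0,0,0.12,0,0,-1.6,0,0,0,0.12,0,0,-2.4,0,0,0,0.12,0,0,-3.2,0,0,0,0.12,0,0,-4.0,0,0,0,0.12,0,0,-4.6,0,0,0,0.12]

```text
t: 15.55
eef_pos: [0.5347, -0.0845, 0.1795]
ee_rot: [179.9, 0.0, 78.0]
ft_force: [-0.2, -0.3, -0.6]
gripper_width: 0.0749
grip_force: 0.0
```

```bash
cat > chk.py <<'E'
from h import *
from cell import arm
from scipy.optimize import least_squares
import sys
d=np.array([np.cos(np.radians(78.1)),np.sin(np.radians(78.1))]);n=np.array([d[1],-d[0]])
def fr(q,o=(.5346,-.0846)): return np.c_[(q[:,:2]-np.array(o))@n,(q[:,:2]-np.array(o))@d,q[:,2]]
s=st()
for cam in sys.argv[2:]:
    c=arm.read_camera(cam);cv2.imwrite(f"pics/{cam}_{sys.argv[1]}.png",c["image"][:,:,::-1])
    P=cloud(c,s);H=cv2.cvtColor(c["image"],cv2.COLOR_RGB2HSV).astype(int);F=fr(P.reshape(-1,3)).reshape(P.shape)
    near=(abs(F[...,0])<.07)&(abs(F[...,1])<.2)&(c["range_z"]>0)
    ye=(H[...,0]>10)&(H[...,0]<34)&(H[...,1]>165)&(F[...,2]>.06)&(F[...,2]<.11)&near;q=F[ye]
    if len(q)>200:
        r=least_squares(lambda p:np.hypot(q[:,0]-p[0]-p[1]*q[:,1],q[:,2]-p[2]-p[3]*q[:,1])-.025,[0,0,.076,0],loss="soft_l1",f_scale=.001);print(cam,"yellow",len(q),"y",np.percentile(q[:,1],[1,99]).round(4),"x,sl,z,sl",r.x.round(4))
    b=(H[...,0]>105)&(H[...,0]<130)&(H[...,1]>110)&(F[...,2]>.076)&(F[...,2]<.09)&near;q=F[b];print(cam,"gate",len(q),q.mean(0).round(4) if len(q) else "")
    w=(H[...,2]<60)&(F[...,2]>.092)&(F[...,2]<.107)&near&(abs(F[...,1]-.14)<.04);q=P[w]
    if len(q)>30: ce,a,r=pca(q[:,:2]);print(cam,"wing",len(q),np.round(r,1).tolist() if 0 else r,"ang",a)
E
python3 chk.py 4 wrist scene; python3 -c "
from h import *
go([.5633,.0525,.16],165.3)"
```

```text
{'t': 15.55, 'eef_pos': [0.535, -0.084, 0.179], 'ee_rot': [179.902, 0.012, 77.951], 'qpos': [-17.087, 23.901, 89.377, -0.004, 66.623, -5.037], 'ft_force': [-0.211, -0.338, -0.566], 'gripper_width': 0.075, 'grip_force': 0.0}
wrist yellow 10000 y [-0.0542  0.0536] x,sl,z,sl [-0.0001 -0.0012  0.0754 -0.0017]
wrist gate 1306 [-0.0007  0.0701  0.0817]
scene gate 89 [0.0021 0.0726 0.0809]
scene wing 73 ((567.2578735351562, 56.75288772583008), (13.428606033325195, 42.643131256103516), 82.07910919189453) ang 169.47669382405127
go [ 5.6  -0.06  0.79] [ 0.02  0.02 -8.73]
```

The yellow log is in place: centred within about 1 mm and its axis at 75.4 mm. Next is the thumbscrew.

Call:
drive_tool:
  commands: [0.3,0,0,0,0,-0.6,0.2,0.9,0,0,0,0,-1.6,0.3,1.6,0,0,0,0,-2.6,0.4,2.4,0,0,0,0,-3.6,0.45,3.2,0,0,0,0,-4.6,0.45,4.0,0,0,0,0,-5.6,0.45,4.7,0,0,0,0,-6.6,0.45,5.2,0,0,0,0,-7.6,0.45,5.5,-0.05,0,0,0,-8.4,0.45,5.6,-0.06,0,0,0,-8.73,0.45]

```text
t: 16.9
eef_pos: [0.5618, 0.0534, 0.1768]
ee_rot: [-180.0, -0.1, 165.5]
ft_force: [-0.8, -1.4, 0.4]
gripper_width: 0.0469
grip_force: 0.0
```

```bash
python3 - <<'E'
from cell import arm
arm.read_camera("wrist");arm.read_camera("wrist")
E
python3 chk.py 5 wrist; python3 -c "
from h import *
go([.5633,.0525,.075],165.3)"
```

```text
{'t': 17.0, 'eef_pos': [0.562, 0.053, 0.177], 'ee_rot': [-179.98, -0.075, 165.301], 'qpos': [-2.373, 26.43, 85.648, -0.004, 68.0, -77.673], 'ft_force': [-0.99, 0.378, 0.437], 'gripper_width': 0.047, 'grip_force': 0.0}
wrist yellow 10600 y [-0.0543  0.0541] x,sl,z,sl [ 0.0004 -0.0016  0.0756 -0.0019]
wrist gate 1159 [-0.0072  0.0707  0.0811]
wrist wing 1077 ((562.8043823242188, 52.39043426513672), (12.888427734375, 43.256874084472656), 75.1435546875) ang 165.41516150431957
go [-0.06 -0.    4.08] [-0.   -0.01 -0.01]
```

View pics/wrist_5.png

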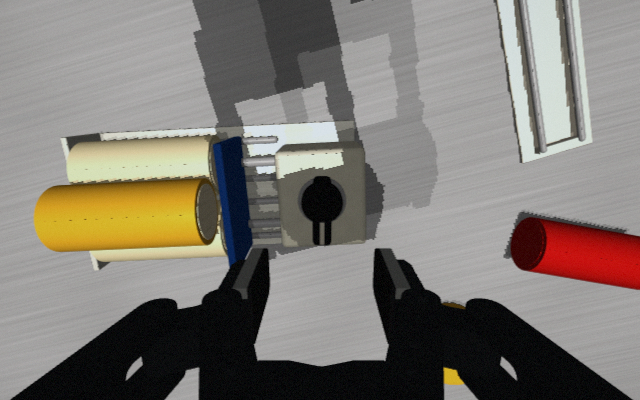

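The wing is at (322,210), upright in the picture, midway between the fingers and square to them. I descend and grip it.

Call:
drive_tool:
  commands: [-0.05,0,0.5,0,0,0,0.45,-0.05,0,1.1,0,0,0,0.45,-0.05,0,1.8,0,0,0,0.45,-0.05,0,2.5,0,0,0,0.45,-0.05,0,3.1,0,0,0,0.45,-0.05,0,3.5,0,0,0,0.45,-0.05,0,3.8,0,0,0,0.45,-0.05,0,4.0,0,0,0,0.45,-0.05,0,4.08,0,0,0,0.45,-0.05,0,4.08,0,0,0,0.45]
  squeeze: 40

```text
t: 18.3
eef_pos: [0.5636, 0.0525, 0.0758]
ee_rot: [-180.0, 0.0, 165.3]
ft_force: [0.4, -0.2, -0.1]
gripper_width: 0.0468
grip_force: 0.0
```

Call:
drive_tool:
  commands: [0,0,0,0,0,0,0.55,0,0,0,0,0,0,0.65,0,0,0,0,0,0,0.75,0,0,0,0,0,0,0.82,0,0,0,0,0,0,0.88,0,0,0,0,0,0,0.95,0,0,0,0,0,0,0.95,0,0,0,0,0,0,0.95,0,0,0,0,0,0,0.95,0,0,0,0,0,0,0.95]
  squeeze: 40

```text
t: 19.55
eef_pos: [0.5636, 0.0531, 0.0759]
ee_rot: [180.0, 0.0, 165.3]
ft_force: [-0.2, 5.8, 1.9]
gripper_width: 0.0124
grip_force: 40.9
```

Call:
drive_tool:
  commands: [0,0.02,0,0,0,0.3,0.95,0,0.02,0,0,0,0.9,0.95,0,0.02,0,0,0,1.6,0.95,0,0.02,0,0,0,2.4,0.95,0,0.02,0,0,0,3.2,0.95,0,0.02,0,0,0,4.0,0.95,0,0.02,0,0,0,4.8,0.95,0,0.02,0,0,0,5.6,0.95,0,0.02,0,0,0,6.4,0.95,0,0.02,0,0,0,7.0,0.95]

```text
t: 20.8
eef_pos: [0.5634, 0.053, 0.0759]
ee_rot: [-180.0, 0.0, 95.0]
ft_force: [-0.9, 3.2, 2.9]
gripper_width: 0.0124
grip_force: 41.0
```

```bash
python3 - <<'E'
from h import *
from cell import arm
s=st();print(s["torque"]);go([.5636,.0530,.0755],7.7)
E
```

```text
{'t': 20.8, 'eef_pos': [0.563, 0.053, 0.076], 'ee_rot': [-179.991, 0.005, 95.044], 'qpos': [-2.378, 33.241, 91.971, -0.007, 54.796, -7.417], 'ft_force': [-0.866, 3.205, 2.919], 'gripper_width': 0.012, 'grip_force': 41.038}
[0.57383132 0.24750531 0.04685958]
go [-0.    0.01  0.02] [-0.    0.    8.73]
```

Call:
drive_tool:
  commands: [0,0,0,0,0,0.6,0.95,0,0,0,0,0,1.4,0.95,0,0,0,0,0,2.3,0.95,0,0,0,0,0,3.2,0.95,0,0,0,0,0,4.1,0.95,0,0,0,0,0,5.0,0.95,0,0,0,0,0,5.9,0.95,0,0,0,0,0,6.8,0.95,0,0,0,0,0,7.6,0.95,0,0,0,0,0,8.2,0.95]

```text
t: 22.05
eef_pos: [0.5633, 0.0533, 0.0759]
ee_rot: [-180.0, 0.0, 13.0]
ft_force: [-1.6, 3.6, 4.3]
gripper_width: 0.0123
grip_force: 41.1
```

```bash
python3 - <<'E'
from h import *
from cell import arm
s=st();print(s["torque"]);go([.5636,.0530,.0755],7.7)
E
```

```text
{'t': 22.05, 'eef_pos': [0.563, 0.053, 0.076], 'ee_rot': [-179.978, 0.015, 13.041], 'qpos': [-2.367, 33.239, 91.977, 0.021, 54.804, 74.58], 'ft_force': [-1.591, 3.565, 4.27], 'gripper_width': 0.012, 'grip_force': 41.069}
[0.79409463 0.28079603 0.07505493]
go [0.01 0.01 0.02] [-0.    0.    0.53]
```

Call:
drive_tool:
  commands: [0,0,0,0,0,0.1,0.95,0,0,0,0,0,0.2,0.95,0,0,0,0,0,0.3,0.95,0,0,0,0,0,0.4,0.95,0,0,0,0,0,0.5,0.95,0,0,0,0,0,0.55,0.95,0,0,0,0,0,0.6,0.95,0,0,0,0,0,0.65,0.95,0,0,0,0,0,0.7,0.95,0,0,0,0,0,0.7,0.95]

```text
t: 23.3
eef_pos: [0.5634, 0.0532, 0.0759]
ee_rot: [180.0, 0.0, 6.5]
ft_force: [-1.2, 4.9, 5.2]
gripper_width: 0.0121
grip_force: 44.8
```

```bash
python3 - <<'E'
from h import *
from cell import arm
s=st();print(s["torque"])
E
```

```text
{'t': 23.3, 'eef_pos': [0.563, 0.053, 0.076], 'ee_rot': [179.98, 0.011, 6.462], 'qpos': [-2.348, 33.24, 91.974, -0.026, 54.794, 81.205], 'ft_force': [-1.229, 4.856, 5.244], 'gripper_width': 0.012, 'grip_force': 44.778}
[0.89812775 0.38186585 0.85894234]
```

The moment about the screw axis rose from 0.08 to 0.86 N m at about 7°, as predicted, so the screw is seated. I back it off to a yaw of 97.7°.

Call:
drive_tool:
  commands: [0,0,0,0,0,-0.3,0.95,0,0,0,0,0,-0.9,0.95,0,0,0,0,0,-1.6,0.95,0,0,0,0,0,-2.4,0.95,0,0,0,0,0,-3.2,0.95,0,0,0,0,0,-4.0,0.95,0,0,0,0,0,-4.8,0.95,0,0,0,0,0,-5.6,0.95,0,0,0,0,0,-6.3,0.95,0,0,0,0,0,-7.0,0.95]

```text
t: 24.55
eef_pos: [0.5634, 0.0531, 0.0758]
ee_rot: [-180.0, 0.0, 76.6]
ft_force: [-1.7, 3.5, 5.2]
gripper_width: 0.0119
grip_force: 41.3
```

```bash
python3 - <<'E'
from h import *
from cell import arm
s=st();print(s["torque"]);go(s["eef_pos"],97.7)
E
```

```text
{'t': 24.55, 'eef_pos': [0.563, 0.053, 0.076], 'ee_rot': [-179.981, 0.001, 76.561], 'qpos': [-2.379, 33.244, 91.976, 0.003, 54.799, 11.059], 'ft_force': [-1.698, 3.55, 5.154], 'gripper_width': 0.012, 'grip_force': 41.28}
[ 0.70463348  0.37927566 -0.11379418]
go [0. 0. 0.] [-0.   -0.   -2.11]
```

Call:
drive_tool:
  commands: [0,0,0,0,0,-0.4,0.95,0,0,0,0,0,-0.9,0.95,0,0,0,0,0,-1.4,0.95,0,0,0,0,0,-1.8,0.95,0,0,0,0,0,-2.0,0.95,0,0,0,0,0,-2.1,0.95,0,0,0,0,0,-2.13,0.95,0,0,0,0,0,-2.13,0.95,0,0,0,0,0,-2.13,0.95,0,0,0,0,0,-2.13,0.95]

```text
t: 25.8
eef_pos: [0.5635, 0.053, 0.0759]
ee_rot: [-180.0, 0.0, 97.6]
ft_force: [-1.3, 4.1, 5.1]
gripper_width: 0.0121
grip_force: 41.3
```

```bash
python3 chk.py 6 wrist top scene; python3 - <<'E'
from cell import arm
import cv2
print(arm.sense()["torque"])
im=cv2.imread("pics/scene_6.png")[110:290,180:420];cv2.imwrite("pics/scene_6c.png",cv2.resize(im,None,fx=3,fy=3))
im=cv2.imread("pics/top_6.png");cv2.imwrite("pics/top_6c.png",cv2.resize(im[90:290,180:460],None,fx=2.8,fy=2.8))
E
```

```text
{'t': 25.8, 'eef_pos': [0.563, 0.053, 0.076], 'ee_rot': [-179.991, 0.001, 97.643], 'qpos': [-2.379, 33.245, 91.971, -0.003, 54.793, -10.02], 'ft_force': [-1.344, 4.072, 5.08], 'gripper_width': 0.012, 'grip_force': 41.255}
wrist gate 130 [-0.0369  0.0882  0.0801]
wrist wing 3989 ((563.2159423828125, 53.139808654785156), (37.7879753112793, 36.90627670288086), 53.68034744262695) ang 97.00864891948004
top yellow 296 y [-0.0505  0.0543] x,sl,z,sl [ 0.0015 -0.003   0.075   0.0111]
top gate 44 [0.021  0.0682 0.0813]
scene yellow 662 y [-0.0498  0.0555] x,sl,z,sl [ 0.0012 -0.0011  0.0751  0.0037]
scene gate 0 
scene wing 72 ((570.6331787109375, 65.91180419921875), (20.792322158813477, 35.05358123779297), 80.78681945800781) ang 164.92327499597695
[0.65252951 0.37068031 0.01256096]
```

View pics/scene_6c.png

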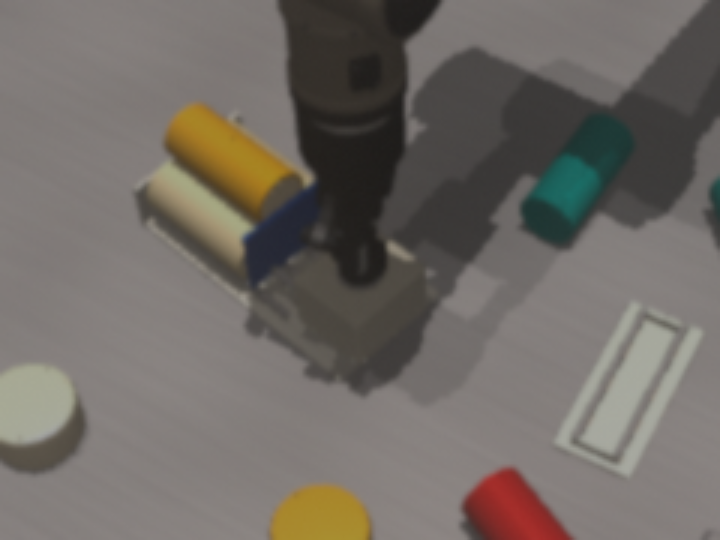

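View pics/top_6c.png

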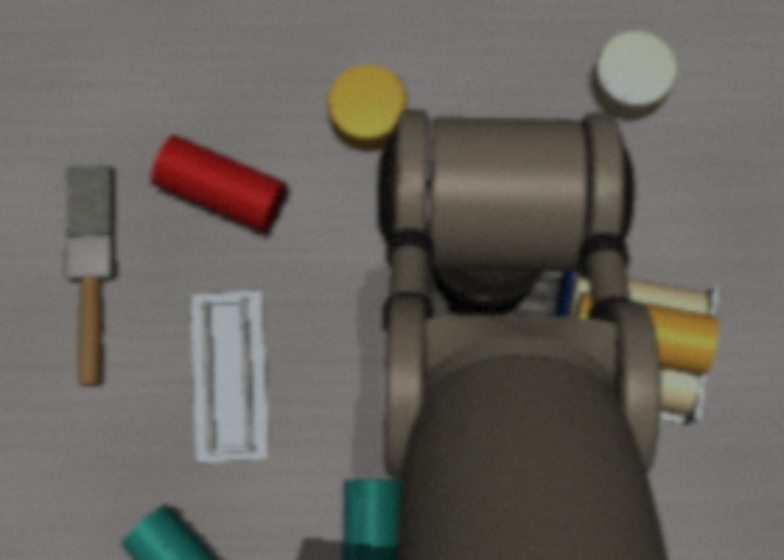

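The yellow log lies on the ivory pair at (235,160) in the scene crop. The gate at (285,235) stands clear of the log ends, the gripper holds the wing at (360,260), and the bystanders have not moved. I hand the job in.

```bash
python3 -c "
from cell import arm
print(arm.finish_job())"
```

```text
the job is handed in; nothing more can be done
None
```

The job is handed in at about 26 s: the yellow log lies lined up on the two ivory logs, and the gripper still holds the thumbscrew, which was turned until it seated and then backed off a quarter turn.

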